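# Connect the battery modules in order

## Task

Connect the battery modules to their monitor: with closed fingertips, lightly press the copper pin on the black module all the way down, then the pin on the blue one, then the one on the red. Each pin stays down by itself; leave the yellow spare's pin up. Only touch: press gently, do not lift, shift or tip any module, and leave the other things on the board where they are.

Things in the scene. Friction and masses are not known exactly. Their poses are not given: they have to be found in the camera images.
- black_module: loose upright block of green cells between black holders, BLACK top plate and collar (negative end of the string, to be connected first); 62 x 62 mm, 74 mm high, about 0.55 kg, standing on the 4 mm board. Origin: centre of its underside, z up. In the centre of its top stands a collar (36 mm across, 6 mm high, same colour) and in it the copper push pin
- black_pin_top (a point): centre of the flat top of the copper pin (24 mm across) of the black module; on the module's axis, 94 mm above its underside (98 mm above the table) while up, 86 mm above its underside when fully down and released
- black_pin (a joint): how far the black pin is pushed down, m: 0 up (as at the start), 0.008 fully down against its stop. It yields at about 4 N and has no spring: it stays wherever it is left. Its copper cap is sprung: once the pin is fully down, the cap alone gives up to 6 mm more (5 N rising to 14 N) and comes back when released. Over 25 N would damage it
- blue_module: loose upright block of green cells between black holders, BLUE top plate and collar (middle, second); 62 x 62 mm, 74 mm high, about 0.55 kg, standing on the 4 mm board. Origin: centre of its underside, z up. In the centre of its top stands a collar (36 mm across, 6 mm high, same colour) and in it the copper push pin
- blue_pin_top (a point): centre of the flat top of the copper pin (24 mm across) of the blue module; on the module's axis, 94 mm above its underside (98 mm above the table) while up, 86 mm above its underside when fully down and released
- blue_pin (a joint): how far the blue pin is pushed down, m: 0 up (as at the start), 0.008 fully down against its stop. It yields at about 4 N and has no spring: it stays wherever it is left. Its copper cap is sprung: once the pin is fully down, the cap alone gives up to 6 mm more (5 N rising to 14 N) and comes back when released. Over 25 N would damage it
- red_module: loose upright block of green cells between black holders, RED top plate and collar (positive end, third); 62 x 62 mm, 74 mm high, about 0.55 kg, standing on the 4 mm board. Origin: centre of its underside, z up. In the centre of its top stands a collar (36 mm across, 6 mm high, same colour) and in it the copper push pin
- red_pin_top (a point): centre of the flat top of the copper pin (24 mm across) of the red module; on the module's axis, 94 mm above its underside (98 mm above the table) while up, 86 mm above its underside when fully down and released
- red_pin (a joint): how far the red pin is pushed down, m: 0 up (as at the start), 0.008 fully down against its stop. It yields at about 4 N and has no spring: it stays wherever it is left. Its copper cap is sprung: once the pin is fully down, the cap alone gives up to 6 mm more (5 N rising to 14 N) and comes back when released. Over 25 N would damage it
- yellow_module: loose upright block of green cells between black holders, YELLOW top plate and collar (spare module, its pin stays up); 62 x 62 mm, 74 mm high, about 0.55 kg, standing on the 4 mm board. Origin: centre of its underside, z up. In the centre of its top stands a collar (36 mm across, 6 mm high, same colour) and in it the copper push pin
- yellow_pin_top (a point): centre of the flat top of the copper pin (24 mm across) of the yellow module; on the module's axis, 94 mm above its underside (98 mm above the table) while up, 86 mm above its underside when fully down and released
- yellow_pin (a joint): how far the yellow pin is pushed down, m: 0 up (as at the start), 0.008 fully down against its stop. It yields at about 4 N and has no spring: it stays wherever it is left. Its copper cap is sprung: once the pin is fully down, the cap alone gives up to 6 mm more (5 N rising to 14 N) and comes back when released. Over 25 N would damage it
- board: fixed orange board, 460 x 840 x 4 mm, under the modules and the loose things; origin: centre of its underside
- tape_roll: bystander: loose amber roll of tape lying flat, 64 mm across, 20 mm high; origin: centre of its underside
- screwdriver: bystander: loose screwdriver, 160 mm long, lying between the modules and the robot along its own x axis
- cell_a: bystander: loose green cell standing on end, 18 mm across, 65 mm high; origin: centre of its underside
- cell_b: bystander: loose green cell standing on end, 18 mm across, 65 mm high; origin: centre of its underside
- meter: bystander: loose orange multimeter lying on its back, 75 x 150 x 35 mm (knob to 43 mm high); origin: centre of its underside

How it is judged:
By the outcome, as a careful person would: the job done as asked, in the order asked, and still so for the second after the job is handed in, with the robot touching nothing.
It also fails if it takes over 48 s, if anything falls off the work surface, if the arm or the gripper's body presses on something with over 40 N, if the wrist force passes 120 N, or if a joint passes its speed limit or range.

## Robot

A 7-joint arm with a two-finger parallel gripper is mounted at the origin on the work surface. World frame = base frame: x ahead of the robot, y to its left, z up, the work surface at z = 0. Lengths are in m, angles in rad, forces in N, time in s.
With the tool pointing down it reaches from about 0.35 to 0.9 m from the base axis. Payload 8.1 kg.
Tool frame: the origin (TCP) lies on the centre line of the jaws, within the pads' length; the fingertips stand 19 mm ahead of it and the grasp point (between the pads) is the TCP (arm.tip_reach is the distance from the TCP to the fingertips, in m); z points along the fingers, y is the line along which they close (so a half turn about z gives the same grasp; the last joint's range is limited). The gripper opens to 92 mm and grips with 3 to 60 N. Pads are 19 mm wide; open, the fingers measure 130 mm over their backs; the gripper's body (75 mm by 190 mm) begins 47 mm behind the grasp point.
Start: joints at [-1.304, 0.434, 0.025, 1.573, -0.012, 1.134, -0.075], TCP at [0.226, 0.583, 0.246] pointing down, gripper open.
Joint ranges: [-2.62, 2.62], [-0.44, 2.09], [-1.27, 1.32], [0.08, 2.57], [-1.32, 4.46], [0.12, 2], [-2.74, 2.74]. Speed limits (rad/s): [2.22, 2.22, 3.01, 3.01, 3.14, 3.14, 3.14].

## Interface

Orientations are given as a rotation vector (axis times angle).
In Python, from cell import arm gives the robot as it stands.
- The arm moves only by the tool arm_command, never from a script. Its argument "targets" is a list that holds one entry, the list of rows, each a list of 6 numbers: the shift along the tool's x, y, z in m, then the turn, a rotation vector about the tool's x, y, z in rad. A call has 1 to 10 rows; each row shifts and turns the commanded pose from where the row before left it, along the tool's axes as they then stand; what a row does not reach is not made up. A row lasts 1/8 s, in which the tool goes at most 62.5 mm and 10.7 degrees, less where a joint would pass 70% of its speed; a pose out of reach is approached as far as the arm can. A call with a gripper value outside its range is refused whole. "jaw" is the finger opening in m, from 0 to 0.0918, set as the call begins (left out, the last holds). The fingers move at their own pace and stop on an object; "newtons" is the grip in N (left out, the last holds). Time passes only in rows, so rows that do not move let the fingers close. It gives the time, the measured TCP pose, the force, the opening and the grip force at its end, in the units of the state.
- arm.observe(): the state, without advancing time (a new reading comes with each control period).
- arm.get_image(name): name is "scene" or "top" or "wrist"; returns a dict with "pixels" (480x640x3 uint8, red, green, blue), "z_map" (480x640 float32, m along the optical axis (not along the pixel's ray), 0 where there is no reading), "fx", "fy", "cx", "cy" (pixels), "dist" ([k1, k2, p1, p2, k3] as OpenCV has them; the pictures are not rectified), "xyz" and "rotation" of the camera in the world; the wrist camera has in their place "T_tool_cam" (4x4, takes a point from camera to tool coordinates, whose origin is the TCP and whose axes are the flange's). Camera axes: x right, y down, z forward; pixel columns grow to the right and rows downward; lengths in m; the calibration is good to about 2 mm. A picture is of the moment at which its call begins: read the wrist's pose just before it.
- arm.sign_off(): hands the job in; it is judged then, once.
The state is a dict: "clock": time; "joints": joint angles; "dq": joint speeds; "joint_efforts": joint torques, N m; "position": TCP position; "ee_rot": TCP orientation; "force": force on the tool from outside, world axes, zero at the start; "ft_torque": the same for the moment, N m; "width": opening from 0.0 (shut) to 1.0 (fully open); "gripper_force": force on a finger pad.
Only numpy, scipy, OpenCV 4.12 (cv2) and the standard library are available. Lean on these libraries where they do the work, as an engineer would, in place of code of your own. Each camera call takes 0.05 s, during which the arm holds its last target. There are 200 camera calls.

## Working session

There is one attempt and no reset: what is moved stays moved. The work goes in short steps, Python scripts to look and compute and a tool call to move; the robot and the scene stay as the last step left them, time stands still between calls to the robot, and variables do not carry over. Pictures are saved under pics/ and viewed, at most 10 in all, crops included, and the job is handed in when it is done.

Besides the shell and the picture viewer there is one more tool, called after "Emit:" as name(argument=value, ...), one argument or row to a line, values as JSON. arm_command: Moves the arm, as the interface text tells. Its arguments: {"type":"object","properties":{"targets":{"type":"array","items":{"type":"array","items":{"type":"array","items":{"type":"number"}}}},"jaw":{"type":"number"},"newtons":{"type":"number"}},"required":["targets"]}

```bash
ls; mkdir -p pics; python3 - <<'E'
from cell import arm
import cv2,numpy as np
s=arm.observe();print(s)
for n in("top","scene"):
    im=arm.get_image(n);cv2.imwrite(f"pics/{n}0.png",im["pixels"][...,::-1]);np.save(f"pics/{n}0.npy",im,allow_pickle=True)
    print(n,{k:v for k,v in im.items() if k not in("pixels","z_map")})
print(arm.tip_reach)
E
```

```text
pics
{'clock': 0.0, 'joints': array([-1.30357299,  0.43523169,  0.02493961,  1.57409638, -0.01160854,
        1.13401119, -0.07507503]), 'dq': array([8.41097265e-04, 6.05667623e-04, 6.51493307e-04, 1.57392073e-04,
       1.25934122e-03, 6.01967817e-04, 8.45670436e-05]), 'joint_efforts': array([-2.32982835e-03, -6.67852306e+01,  9.83619355e-01, -3.14472306e+01,
       -6.07019663e-02,  4.29723586e-02,  1.41685241e-04]), 'position': array([0.22576105, 0.58227678, 0.24493944]), 'ee_rot': array([-5.77608537e-01, -3.08786082e+00,  2.50136254e-03]), 'force': array([-0.57045498,  0.70050978, -0.34142961]), 'ft_torque': array([-0.07112157, -0.05157539, -0.00173111]), 'gripper_force': 0.0, 'width': 1.0009129083206447}
top {'fx': 523.6968096123907, 'fy': 523.6968096123907, 'cx': 325.126137346605, 'cy': 243.14671153159125, 'dist': array([0.00819811, 0.        , 0.        , 0.        , 0.        ]), 'xyz': array([ 0.37091425, -0.02107965,  1.08457139]), 'rotation': array([-2.13646935,  2.1101008 , -0.19262159])}
scene {'fx': 563.2160122616061, 'fy': 563.2160122616061, 'cx': 307.9632481346958, 'cy': 235.72158164035804, 'dist': array([-0.12185008,  0.        ,  0.        ,  0.        ,  0.        ]), 'xyz': array([ 1.1979666 , -0.45368276,  0.7264903 ]), 'rotation': array([-2.00163789, -1.08605663,  0.51010334])}
0.019
```

View pics/top0.png

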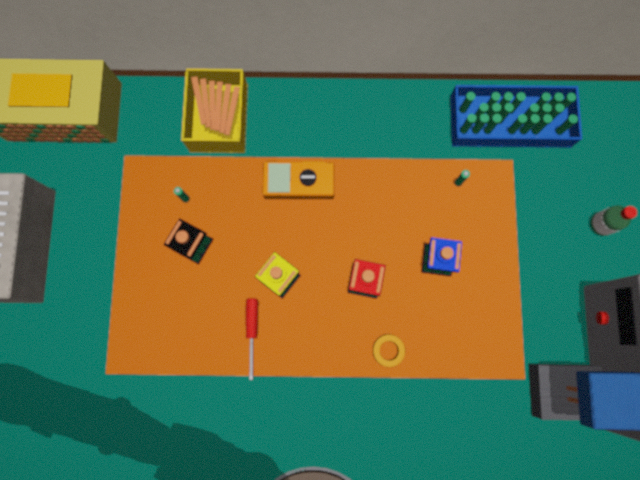

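View pics/scene0.png

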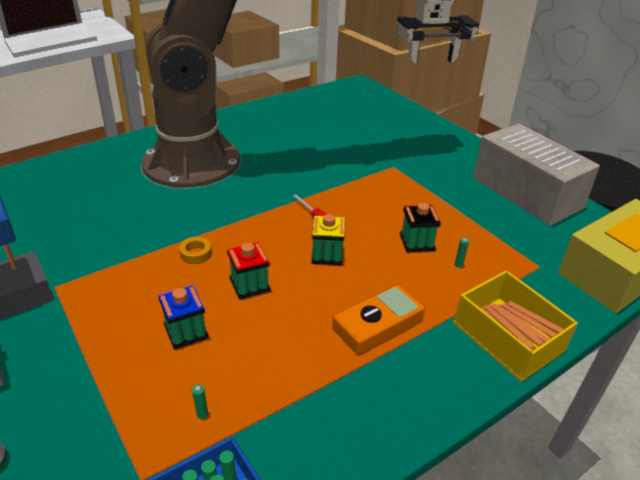

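The top view shows the pins at about black (183,237), yellow (277,272), red (369,276) and blue (447,253). In the scene view they are at about black (423,209), red (248,251), blue (180,296) and yellow (328,220). Next I'll segment the pins and cast rays onto z=0.098, with both views as a check.

```bash
cat > h.py <<'E'
import cv2,numpy as np
from scipy.spatial.transform import Rotation as R
def ray(im,uv):
    K=np.array([[im["fx"],0,im["cx"]],[0,im["fy"],im["cy"]],[0,0,1]])
    p=cv2.undistortPoints(np.array([[uv]],float),K,im["dist"])[0,0]
    if "xyz" in im: return im["xyz"],R.from_rotvec(im["rotation"]).as_matrix()@[*p,1]
    T=im["Tw"];return T[:3,3],T[:3,:3]@[*p,1]
def plane(im,uv,z):
    o,d=ray(im,uv);return o+d*(z-o[2])/d[2]
def meet(a,b):
    (o,d),(p,e)=a,b
    t=np.linalg.lstsq(np.c_[d,-e],p-o,rcond=None)[0]
    u,v=o+d*t[0],p+e*t[1];return (u+v)/2,np.linalg.norm(u-v)
def pin(im,seed,r=14,lo=0,hi=0):
    h=cv2.cvtColor(im["pixels"],cv2.COLOR_RGB2HSV)
    m=cv2.inRange(h,(3,70,120),(14,195,255))
    n,l,st,c=cv2.connectedComponentsWithStats(m,connectivity=4)
    k=[i for i in range(1,n) if st[i,4]>15]
    i=min(k,key=lambda i:np.linalg.norm(c[i]-seed));return c[i],st[i]
E
python3 - <<'E'
from h import *
T=np.load("pics/top0.npy",allow_pickle=True).item();S=np.load("pics/scene0.npy",allow_pickle=True).item()
hs=lambda im,u,v:cv2.cvtColor(im["pixels"],cv2.COLOR_RGB2HSV)[v,u]
for n,a,b in[("black",(183,237),(423,209)),("blue",(447,253),(180,295)),("red",(369,276),(248,250)),("yellow",(277,272),(328,220))]:
    print(n,hs(T,*a),hs(S,*b))
    c,st=pin(T,a);d,sd=pin(S,b)
    print(c,st,d,sd); P=plane(T,c,.098); print(P.round(4),"scene",plane(S,d,.095).round(4),"depth z",(lambda o,r,z:(o+r*z)[2])(*ray(T,c),T["z_map"][int(c[1]+.5),int(c[0]+.5)]))
    q,g=meet(ray(T,c),ray(S,d));print("meet",q.round(4),g.round(4))
E
```

```text
black [ 13 142 207] [ 10 172 163]
[177.28030303 234.04166667] [165 220  24  24 264] [427.11851852 209.17037037] [418 203  21  18 135]
[0.5691 0.2678 0.098 ] scene [0.5757 0.2578 0.095 ] depth z 0.09908688610364547
meet [0.5695 0.2685 0.0881] 0.0052
blue [ 14 135 208] [ 11 172 212]
[446.27659574 252.80851064] [441 248  11  11  94] [178.83333333 294.06521739] [171 288  15  15 138]
[ 0.5389 -0.248   0.098 ] scene [ 0.5395 -0.2531  0.095 ] depth z 0.09908855860775201
meet [ 0.5389 -0.2509  0.0934] 0.0039
red [ 14 130 208] [ 10 169 187]
[367.91358025 275.56790123] [361 269  15  14 162] [247.26495726 248.46153846] [242 243  12  13 117]
[ 0.4933 -0.0984  0.098 ] scene [ 0.4952 -0.1023  0.095 ] depth z 0.09929122184629235
meet [ 0.4934 -0.1     0.0928] 0.0026
yellow [ 13 135 210] [ 11 171 204]
[275.62666667 272.46666667] [271 268  10  10  75] [328.90425532 218.89361702] [324 214  11  12  94]
[0.4971 0.0766 0.098 ] scene [0.4992 0.073  0.095 ] depth z 0.09845086968364225
meet [0.4971 0.0761 0.0928] 0.0024
```

```bash
cat >> h.py <<'E'
def go(s,tgt,yaw=None):
    "tool-frame shift to world TCP target and tilt-fixing turn keeping heading"
    M=R.from_rotvec(s["ee_rot"]).as_matrix()
    x=M[:,0]*[1,1,0]; x/=np.linalg.norm(x); D=np.c_[x,np.cross([0,0,-1],x),[0,0,-1]]
    return (M.T@(np.array(tgt)-s["position"])).round(4),R.from_matrix(M.T@D).as_rotvec().round(4),M.round(3).tolist()
E
python3 - <<'E'
from h import *
from cell import arm
T=np.load("pics/top0.npy",allow_pickle=True).item()
P=plane(T,(182,237),.098);print(P);s=arm.observe()
o,d=ray(T,(30,240));print("box top",o+d*T["z_map"][240,30])
for t in([.33,.36,.29],[*P[:2],.23]):print(go(s,t))
E
```

```text
[0.56342827 0.25841812 0.098     ]
box top [0.55825998 0.56212899 0.07507238]
(array([-0.1776, -0.1697, -0.0447]), array([-0.0014,  0.0001, -0.    ]), [[-0.932, 0.361, -0.0], [0.361, 0.932, -0.001], [-0.0, -0.001, -1.0]])
(array([-0.4319, -0.18  ,  0.0153]), array([-0.0014,  0.0001, -0.    ]), [[-0.932, 0.361, -0.0], [0.361, 0.932, -0.001], [-0.0, -0.001, -1.0]])
```

Emit:
arm_command(
  targets=[
    [[-0.043,-0.018,0,0,0,0],[-0.043,-0.018,0,0,0,0],[-0.043,-0.018,0,0,0,0],[-0.043,-0.018,0,0,0,0],[-0.043,-0.018,0,0,0,0],[-0.043,-0.018,0,0,0,0],[-0.043,-0.018,0,0,0,0],[-0.043,-0.018,0,0,0,0],[-0.043,-0.018,0,0,0,0],[-0.043,-0.018,0,0,0,0]],
  ],
  jaw=0,
  newtons=10,
)

```text
clock: 1.35
position: [0.5625, 0.2583, 0.2454]
ee_rot: [-0.577, -3.088, 0.0]
force: [0.2, 0.2, -1.0]
width: 0.009
gripper_force: 0.0
```

Emit:
arm_command(
  targets=[
    [[0,0,0,0,0,0],[0,0,0,0,0,0],[0,0,0,0,0,0]],
  ],
)

```text
clock: 1.72
position: [0.5608, 0.2608, 0.2456]
ee_rot: [-0.574, -3.088, -0.001]
force: [0.6, -1.0, 0.5]
width: 0.007
gripper_force: 0.0
```

```bash
cat >> h.py <<'E'
def wrist(arm,name):
    s=arm.observe();im=arm.get_image("wrist")
    W=np.eye(4);W[:3,:3]=R.from_rotvec(s["ee_rot"]).as_matrix();W[:3,3]=s["position"]
    im["Tw"]=W@im["T_tool_cam"]
    cv2.imwrite(f"pics/{name}.png",im["pixels"][...,::-1]);np.save(f"pics/{name}.npy",im,allow_pickle=True)
    return s,im
E
python3 - <<'E'
from h import *
from cell import arm
s,im=wrist(arm,"w1");print(s["clock"],s["position"],s["force"],s["width"],im["T_tool_cam"].round(3))
E
```

```text
1.725 [0.56075372 0.26083002 0.24556441] [ 0.63926881 -0.95797     0.53638517] 0.007242444490702622 [[-0.    -0.968 -0.253  0.068]
 [ 1.    -0.    -0.    -0.001]
 [ 0.    -0.253  0.968 -0.138]
 [ 0.     0.     0.     1.   ]]
```

View pics/w1.png

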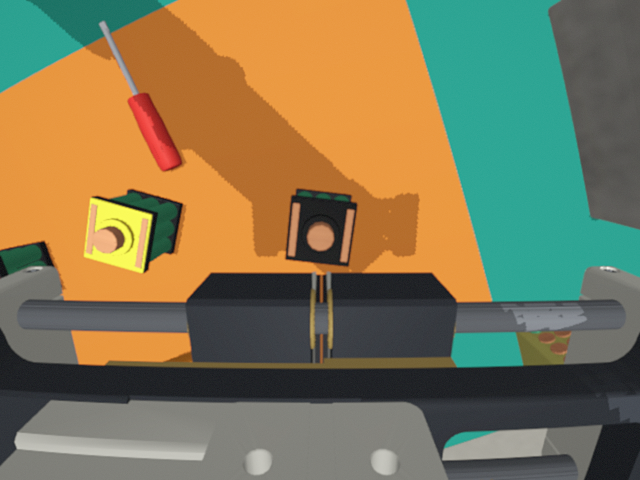

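The wrist view shows the black pin at about (320,236), the yellow pin at (108,238), and the closed fingers near (321,300).

```bash
cat >> h.py <<'E'
def wpin(im,seed,z=.098):
    h=cv2.cvtColor(im["pixels"],cv2.COLOR_RGB2HSV);u,v=map(int,seed);c0=h[v-3:v+4,u-3:u+4].reshape(-1,3).mean(0)
    m=cv2.inRange(h,np.clip(c0-[5,45,25],0,255),c0+[5,45,60])
    n,l,st,c=cv2.connectedComponentsWithStats(m,connectivity=4)
    i=l[v,u];e=cv2.minEnclosingCircle(np.argwhere(l==i)[:,::-1].astype(np.float32))
    p,q=plane(im,e[0],z),plane(im,(e[0][0]+e[1],e[0][1]),z)
    o,d=ray(im,seed);print("hsv",c0.round(),"cen",c[i].round(1),"circ",e,"area",st[i,4],"diam",2*np.linalg.norm(p-q),"depth z",(o+d*im["z_map"][v,u])[2])
    return plane(im,c[i],z)
E
python3 - <<'E'
from h import *
from cell import arm
im=np.load("pics/w1.npy",allow_pickle=True).item()
P=wpin(im,(321,230));print("black",P)
print("yellow",wpin(im,(114,235)))
s=arm.observe();print(s["position"],go(s,[P[0],P[1],.139]))
E
```

```text
hsv [ 12. 125. 203.] cen [320.1 237.5] circ ((320.0, 237.5), 12.500100135803223) area 478 diam 0.021797405067484517 depth z 0.09860013961218722
black [0.56315332 0.25755073 0.098     ]
hsv [ 12. 129. 175.] cen [111.9 236.8] circ ((108.0, 239.0), 12.206655502319336) area 48 diam 0.022951772992403915 depth z 0.09557056216803561
yellow [0.49562292 0.08431156 0.098     ]
[0.56084834 0.26074758 0.24567681] (array([-0.0034, -0.0022,  0.1067]), array([ 0.0002, -0.0006, -0.    ]), [[-0.933, 0.36, -0.001], [0.36, 0.933, 0.0], [0.001, 0.0, -1.0]])
```

Emit:
arm_command(
  targets=[
    [[-0.003,-0.002,0.03,0,0,0],[0,0,0.035,0,0,0],[0,0,0.03,0,0,0],[0,0,0.015,0,0,0],[0,0,0.005,0,0,0],[0,0,0,0,0,0],[0,0,0,0,0,0]],
  ],
)

```text
clock: 2.65
position: [0.5645, 0.2569, 0.1319]
ee_rot: [0.577, 3.087, 0.002]
force: [0.4, 0.5, -0.6]
width: 0.005
gripper_force: 0.0
```

Emit:
arm_command(
  targets=[
    [[0,0,0.006,0,0,0],[0,0,0.006,0,0,0],[0,0,0.002,0,0,0],[0,0,0.002,0,0,0],[0,0,0.002,0,0,0],[0,0,0,0,0,0]],
  ],
)

```text
clock: 3.4
position: [0.5638, 0.2565, 0.1125]
ee_rot: [-0.578, -3.088, 0.0]
force: [-0.9, -0.1, 0.3]
width: 0.003
gripper_force: 0.0
```

Emit:
arm_command(
  targets=[
    [[0,0,0.0015,0,0,0],[0,0,0.0015,0,0,0],[0,0,0.001,0,0,0],[0,0,0,0,0,0]],
  ],
)

```text
clock: 3.9
position: [0.5639, 0.2566, 0.1089]
ee_rot: [0.578, 3.088, 0.0]
force: [-1.5, 0.3, 5.3]
width: 0.006
gripper_force: 2.7
```

Emit:
arm_command(
  targets=[
    [[0,0,0.001,0,0,0],[0,0,0.001,0,0,0],[0,0,0,0,0,0],[0,0,0,0,0,0]],
  ],
)

```text
clock: 4.4
position: [0.564, 0.2566, 0.1072]
ee_rot: [0.578, 3.088, 0.001]
force: [-1.5, -1.1, 7.6]
width: 0.004
gripper_force: 4.0
```

Emit:
arm_command(
  targets=[
    [[0,0,0.001,0,0,0],[0,0,0,0,0,0],[0,0,0,0,0,0]],
  ],
)

```text
clock: 4.78
position: [0.564, 0.2566, 0.1064]
ee_rot: [0.578, 3.088, 0.001]
force: [-2.5, -1.0, 9.3]
width: 0.003
gripper_force: 4.6
```

Emit:
arm_command(
  targets=[
    [[0,0,-0.003,0,0,0],[0,0,-0.005,0,0,0],[0,0,-0.015,0,0,0],[0,0,-0.03,0,0,0],[0,0,-0.04,0,0,0],[0,0,-0.045,0,0,0],[0,0,0,0,0,0],[0,0,0,0,0,0]],
  ],
)

```text
clock: 5.78
position: [0.5636, 0.2565, 0.2439]
ee_rot: [0.578, 3.088, 0.0]
force: [-0.8, 0.4, -0.9]
width: 0.007
gripper_force: 0.0
```

```bash
python3 - <<'E'
from h import *
from cell import arm
s,im=wrist(arm,"w2");print(s["clock"],s["position"],s["force"])
print(wpin(im,(321,233),.09))
print("blue",go(s,[.5385,-.2485,.245]))
E
```

```text
5.775 [0.56363798 0.25650656 0.24385986] [-0.76108493  0.36536167 -0.93686008]
hsv [ 12. 125. 203.] cen [323.5 230.9] circ ((323.5, 231.0), 12.175895690917969) area 461 diam 0.021594223441020893 depth z 0.09007071490484397
[0.56309928 0.2575866  0.09      ]
blue (array([-0.1591, -0.48  , -0.0012]), array([0.0002, 0.    , 0.    ]), [[-0.932, 0.361, 0.0], [0.361, 0.932, 0.0], [-0.0, 0.0, -1.0]])
```

View pics/w2.png

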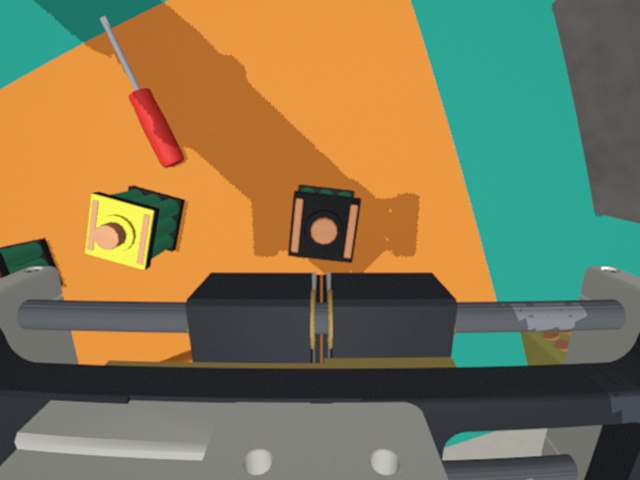

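The picture shows the black pin flush with its collar at (323,231). Depth gives its top at z=0.090, so it is fully down, and the module hasn't moved. Next is blue.

Emit:
arm_command(
  targets=[
    [[-0.016,-0.048,0,0,0,0],[-0.016,-0.048,0,0,0,0],[-0.016,-0.048,0,0,0,0],[-0.016,-0.048,0,0,0,0],[-0.016,-0.048,0,0,0,0],[-0.016,-0.048,0,0,0,0],[-0.016,-0.048,0,0,0,0],[-0.016,-0.048,0,0,0,0],[-0.016,-0.048,0,0,0,0],[-0.016,-0.048,0,0,0,0]],
  ],
)

```text
clock: 7.08
position: [0.5387, -0.2501, 0.2425]
ee_rot: [-0.577, -3.086, -0.001]
force: [0.8, -0.5, -0.3]
width: 0.008
gripper_force: 0.0
```

Emit:
arm_command(
  targets=[
    [[0,0,0,0,0,0],[0,0,0,0,0,0],[0,0,0,0,0,0]],
  ],
)

```text
clock: 7.45
position: [0.5397, -0.2471, 0.2432]
ee_rot: [-0.574, -3.088, -0.001]
force: [0.5, 0.4, -0.2]
width: 0.007
gripper_force: 0.0
```

```bash
python3 - <<'E'
from h import *
from cell import arm
s,im=wrist(arm,"w3");print(s["clock"],s["position"],s["joints"].round(2))
K=np.array([[im["fx"],0,im["cx"]],[0,im["fy"],im["cy"]],[0,0,1]]);C=np.linalg.inv(im["Tw"])@[.5385,-.2485,.098,1]
u=(K@C[:3]/C[2])[:2];print(u)
P=wpin(im,u.astype(int));print(P,go(s,[*P[:2],.132]))
E
```

```text
7.45 [ 0.53972015 -0.24707892  0.24315857] [ 0.11  0.39  0.32  1.67 -0.13  1.1   1.67]
[320.48979577 233.65874808]
hsv [ 12. 127. 197.] cen [316.2 233.8] circ ((316.2043762207031, 233.7992706298828), 12.52139663696289) area 482 diam 0.021589159029158592 depth z 0.09774643592166915
[ 0.5372791  -0.25199734  0.098     ] (array([ 0.0004, -0.0055,  0.1112]), array([ 0.0007, -0.0012, -0.    ]), [[-0.933, 0.359, -0.001], [0.359, 0.933, 0.001], [0.001, 0.001, -1.0]])
```

View pics/w3.png

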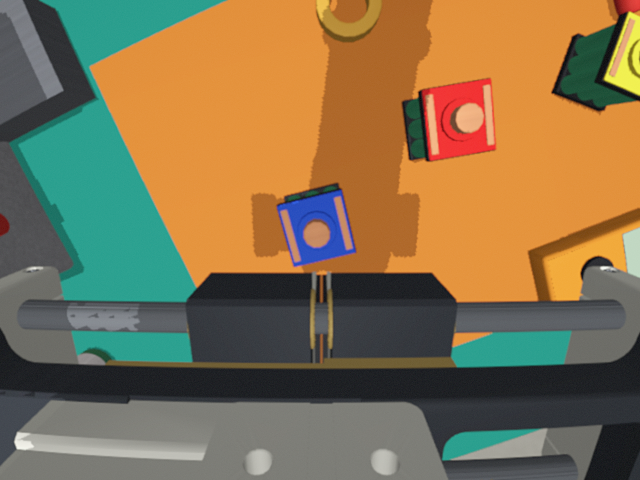

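The wrist view shows the blue pin at (316,234), near the finger line, and the red pin at (469,118).

Emit:
arm_command(
  targets=[
    [[0,-0.005,0.03,0,0,0],[0,0,0.035,0,0,0],[0,0,0.03,0,0,0],[0,0,0.012,0,0,0],[0,0,0.005,0,0,0],[0,0,0,0,0,0],[0,0,0,0,0,0]],
  ],
)

```text
clock: 8.38
position: [0.5383, -0.2538, 0.1328]
ee_rot: [0.577, 3.086, -0.0]
force: [-0.2, 1.0, -0.5]
width: 0.009
gripper_force: 0.0
```

Emit:
arm_command(
  targets=[
    [[0,0,0.005,0,0,0],[0,0,0.005,0,0,0],[0,0,0.002,0,0,0],[0,0,0.002,0,0,0],[0,0,0.002,0,0,0],[0,0,0,0,0,0]],
  ],
)

```text
clock: 9.12
position: [0.5377, -0.2535, 0.1157]
ee_rot: [0.578, 3.088, 0.0]
force: [0.2, 0.3, -0.1]
width: 0.008
gripper_force: 0.0
```

Emit:
arm_command(
  targets=[
    [[0,0,0.002,0,0,0],[0,0,0.002,0,0,0],[0,0,0.0015,0,0,0],[0,0,0.0015,0,0,0],[0,0,0.001,0,0,0],[0,0,0,0,0,0],[0,0,0,0,0,0]],
  ],
)

```text
clock: 10.0
position: [0.5378, -0.2536, 0.108]
ee_rot: [0.578, 3.088, 0.0]
force: [-1.2, 1.0, 6.9]
width: 0.008
gripper_force: 3.4
```

Emit:
arm_command(
  targets=[
    [[0,0,0.001,0,0,0],[0,0,0,0,0,0],[0,0,0,0,0,0]],
  ],
)

```text
clock: 10.38
position: [0.5378, -0.2536, 0.1071]
ee_rot: [0.578, 3.088, 0.0]
force: [-1.3, 1.3, 8.3]
width: 0.008
gripper_force: 4.0
```

Emit:
arm_command(
  targets=[
    [[0,0,0.001,0,0,0],[0,0,0,0,0,0],[0,0,0,0,0,0]],
  ],
)

```text
clock: 10.75
position: [0.5378, -0.2536, 0.1063]
ee_rot: [0.578, 3.087, 0.0]
force: [-2.9, 0.7, 8.7]
width: 0.005
gripper_force: 4.7
```

Emit:
arm_command(
  targets=[
    [[0,0,-0.003,0,0,0],[0,0,-0.005,0,0,0],[0,0,-0.015,0,0,0],[0,0,-0.03,0,0,0],[0,0,-0.04,0,0,0],[0,0,-0.045,0,0,0],[0,0,0,0,0,0],[0,0,0,0,0,0]],
  ],
)

```text
clock: 11.75
position: [0.5375, -0.2533, 0.2438]
ee_rot: [0.578, 3.088, 0.0]
force: [-0.5, -0.5, -0.3]
width: 0.006
gripper_force: 0.0
```

```bash
python3 - <<'E'
from h import *
from cell import arm
s,im=wrist(arm,"w4");print(s["clock"],s["position"],s["force"])
K=np.array([[im["fx"],0,im["cx"]],[0,im["fy"],im["cy"]],[0,0,1]])
for P,z in(((.5373,-.252),.09),((.4933,-.099),.098)):
    C=np.linalg.inv(im["Tw"])@[*P,z,1];print(wpin(im,(K@C[:3]/C[2])[:2].astype(int),z))
print("red",go(s,[.4933,-.0995,.245]))
E
```

```text
11.75 [ 0.53750007 -0.25334472  0.24383699] [-0.51395695 -0.46650709 -0.31691801]
hsv [ 12. 127. 199.] cen [323.7 231.2] circ ((323.66217041015625, 231.229736328125), 12.101212501525879) area 447 diam 0.02146389705001453 depth z 0.08892083038151133
[ 0.53727134 -0.25214058  0.09      ]
hsv [ 13. 116. 238.] cen [477.  116.8] circ ((476.74017333984375, 116.57860565185547), 14.597476959228516) area 611 diam 0.02433841175604041 depth z 0.09729332690327319
[ 0.49165792 -0.10169151  0.098     ]
red (array([ 0.0968,  0.1275, -0.0011]), array([0.0002, 0.0001, 0.    ]), [[-0.932, 0.361, 0.0], [0.361, 0.932, 0.0], [-0.0, 0.0, -1.0]])
```

Blue is down (cap at about 0.090) and unmoved. Next is red.

Emit:
arm_command(
  targets=[
    [[0.024,0.032,0,0,0,0],[0.024,0.032,0,0,0,0],[0.024,0.032,0,0,0,0],[0.025,0.031,0,0,0,0],[0,0,0,0,0,0],[0,0,0,0,0,0],[0,0,0,0,0,0]],
  ],
)

```text
clock: 12.68
position: [0.4932, -0.1012, 0.2434]
ee_rot: [-0.58, -3.087, 0.001]
force: [0.2, 0.1, 0.3]
width: 0.005
gripper_force: 0.0
```

```bash
python3 - <<'E'
from h import *
from cell import arm
s,im=wrist(arm,"w5");print(s["clock"],s["position"])
K=np.array([[im["fx"],0,im["cx"]],[0,im["fy"],im["cy"]],[0,0,1]]);C=np.linalg.inv(im["Tw"])@[.4925,-.1005,.098,1]
P=wpin(im,(K@C[:3]/C[2])[:2].astype(int));print(P,go(s,[*P[:2],.132]))
E
```

```text
12.675 [ 0.49316046 -0.10122349  0.24337887]
hsv [ 12. 128. 195.] cen [322.2 232.5] circ ((322.0806579589844, 233.0806427001953), 13.245176315307617) area 521 diam 0.02284344777794462 depth z 0.0974513051633285
[ 0.49161314 -0.10115056  0.098     ] (array([ 0.0014, -0.0004,  0.1114]), array([-0.0007, -0.0004,  0.    ]), [[-0.932, 0.363, -0.001], [0.363, 0.932, -0.0], [0.0, -0.001, -1.0]])
```

Emit:
arm_command(
  targets=[
    [[0.001,0,0.03,0,0,0],[0,0,0.035,0,0,0],[0,0,0.03,0,0,0],[0,0,0.012,0,0,0],[0,0,0.005,0,0,0],[0,0,0,0,0,0],[0,0,0,0,0,0]],
  ],
)

```text
clock: 13.6
position: [0.4929, -0.0998, 0.1326]
ee_rot: [0.577, 3.086, 0.0]
force: [-0.1, 0.4, -0.7]
width: 0.005
gripper_force: 0.0
```

Emit:
arm_command(
  targets=[
    [[0,0,0.005,0,0,0],[0,0,0.005,0,0,0],[0,0,0.002,0,0,0],[0,0,0.002,0,0,0],[0,0,0.002,0,0,0],[0,0,0,0,0,0]],
  ],
)

```text
clock: 14.35
position: [0.4922, -0.0997, 0.1157]
ee_rot: [0.578, 3.088, -0.0]
force: [0.4, 0.2, -0.3]
width: 0.005
gripper_force: 0.0
```

Emit:
arm_command(
  targets=[
    [[0,0,0.002,0,0,0],[0,0,0.002,0,0,0],[0,0,0.0015,0,0,0],[0,0,0.0015,0,0,0],[0,0,0.001,0,0,0],[0,0,0,0,0,0],[0,0,0,0,0,0]],
  ],
)

```text
clock: 15.22
position: [0.4923, -0.0997, 0.1079]
ee_rot: [0.578, 3.088, 0.0]
force: [-1.8, 0.9, 6.1]
width: 0.01
gripper_force: 3.4
```

Emit:
arm_command(
  targets=[
    [[0,0,0.001,0,0,0],[0,0,0,0,0,0],[0,0,0.001,0,0,0],[0,0,0,0,0,0],[0,0,0,0,0,0]],
  ],
)

```text
clock: 15.85
position: [0.4924, -0.0997, 0.1061]
ee_rot: [0.578, 3.088, 0.0]
force: [-1.8, 1.3, 10.1]
width: 0.007
gripper_force: 4.7
```

Emit:
arm_command(
  targets=[
    [[0,0,-0.003,0,0,0],[0,0,-0.005,0,0,0],[0,0,-0.015,0,0,0],[0,0,-0.03,0,0,0],[0,0,-0.04,0,0,0],[0,0,-0.045,0,0,0],[0,0,0,0,0,0],[0,0,0,0,0,0]],
  ],
)

```text
clock: 16.85
position: [0.492, -0.0996, 0.2439]
ee_rot: [0.578, 3.088, 0.0]
force: [-1.8, -0.1, 0.0]
width: 0.005
gripper_force: 0.0
```

```bash
python3 - <<'E'
from h import *
from cell import arm
s,im=wrist(arm,"w6");print(s["clock"],s["position"],s["force"])
K=np.array([[im["fx"],0,im["cx"]],[0,im["fy"],im["cy"]],[0,0,1]]);C=np.linalg.inv(im["Tw"])@[.4916,-.1011,.09,1]
print(wpin(im,(K@C[:3]/C[2])[:2].astype(int),.09))
S=arm.get_image("scene");cv2.imwrite("pics/scene1.png",S["pixels"][...,::-1])
S0=np.load("pics/scene0.npy",allow_pickle=True).item()
for n,(u,v) in dict(black=(423,209),blue=(180,295),red=(248,250),yellow=(328,220)).items():
    print(n,pin(S0,(u,v))[1],pin(S,(u,v))[1])
E
```

```text
16.85 [ 0.49198149 -0.09960105  0.24390362] [-1.76325809 -0.0922741   0.03445434]
hsv [ 12. 128. 196.] cen [320.7 232.1] circ ((320.6026611328125, 232.57225036621094), 12.86258316040039) area 492 diam 0.022841489187505642 depth z 0.08840397473278977
[ 0.49160347 -0.10119552  0.09      ]
black [418 203  21  18 135] [417 206  12   8  74]
blue [171 288  15  15 138] [174 292  13  11 110]
red [242 243  12  13 117] [242 246  12  10  93]
yellow [324 214  11  12  94] [324 214  11  12  97]
```

View pics/scene1.png

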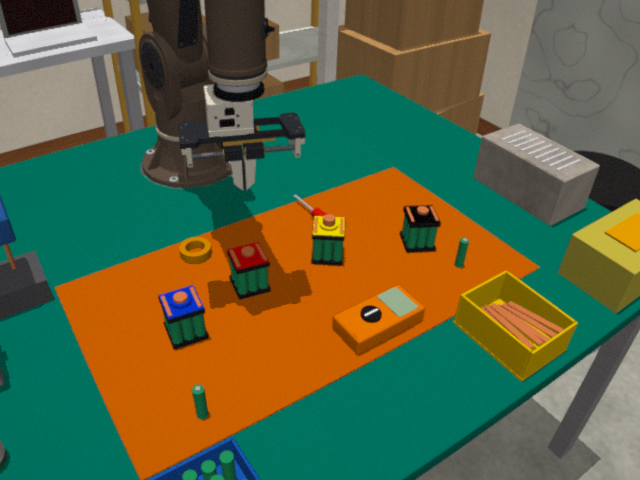

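The scene view shows the black (423,210), blue (180,297) and red (248,251) pins down. The yellow pin (328,219) is still up, and nothing else has moved.

```bash
python3 -c "
from cell import arm
print(arm.sign_off())"
```

```text
the job is handed in; nothing more can be done
None
```

I pressed the black, blue and red pins fully down in that order, at about 9–10 N each, and left the yellow pin up; the camera check before hand-in showed nothing else moved, and I handed the job in at about 17 s.

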